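Set the iris lever of a microscope light base and switch the lamp on

ROBOT

A 7-joint arm with a two-finger parallel gripper is mounted at the origin on the work surface. World frame = base frame: x ahead of the robot, y to its left, z up, the work surface at z = 0. Lengths are in m, angles in rad, forces in N, time in s.
With the tool pointing down it reaches from about 0.425 to 0.825 m from the base axis. Payload 3.6 kg.
Tool frame: the origin (TCP) lies at the very end of the fingers, on their centre line; the grasp point (between the pads) lies 19 mm behind it; z points along the fingers, x is the direction in which the jaws open and shut, and the axes are right-handed (so a half turn about z gives the same grasp; the last joint's range is limited). The gripper opens to 85 mm and grips with 20 to 120 N. Pads are 22 mm wide; open, the fingers measure 114 mm over their backs; the gripper's body (76 mm by 85 mm) begins 54 mm behind the grasp point. The pads swing forward as they close: fully open they stand 13 mm farther back than shut.
Start: joints at [-1.163, 0.615, -0.013, 1.423, 0.008, 1.103, -0.04], TCP at [0.273, 0.59, 0.231] pointing down, gripper open.
Joint ranges: [-3.12, 3.12], [-0.3, 2.06], [-1.34, 1.32], [0.26, 2.42], [-1.36, 4.5], [0.01, 1.98], [-2.84, 2.84]. Speed limits (rad/s): [2.79, 2.79, 3.14, 3.14, 3.14, 3.14, 3.14].

INTERFACE

Orientations are given as a unit quaternion [x, y, z, w].
In Python, from station import env gives the robot as it stands.
- The arm moves only by the tool play_rows, never from a script. Its argument "targets" is text: rows parted by semicolons, each of 7 numbers parted by spaces: the shift along the tool's x, y, z in units of 0.15 m (1.0 is 0.15 m), then the turn, a rotation vector about the tool's x, y, z in units of 120 degrees (1.0 is 120 degrees), then the closure, from 0 (fully open) to 1 (shut). In form: x y z wx wy wz claw; .... A call has 1 to 8 rows; each row shifts and turns the commanded pose from where the row before left it, along the tool's axes as they then stand; what a row does not reach is not made up. A row lasts 1/12 s, in which the tool goes at most 41.7 mm and 7.16 degrees, less where a joint would pass 70% of its speed; a pose out of reach is approached as far as the arm can. A call with a number of a shift or a turn outside -1 to 1 is refused whole. A call with a gripper value outside its range is refused whole. The fingers move at their own pace and stop on an object; "grip_force" is the grip in N (left out, the last holds). Time passes only in rows, so rows that do not move let the fingers close. It gives the time, the measured TCP pose, the force and the opening at its end, in the units of the state.
- env.state(): the state, without advancing time (a new reading comes with each control period).
- env.snapshot(name): name is "scene" or "side" or "wrist"; returns the picture (420x560x3 uint8, red, green, blue); there is no depth.
- env.camera_model(name): a dict with "camera_matrix" (3x3 intrinsics, pixels), "cam_to_world" (4x4, takes a point from camera to world coordinates); the wrist camera has in their place "tool_from_camera" (4x4, takes a point from camera to tool coordinates, whose origin is the TCP and whose axes are the tool frame's). Camera axes: x right, y up, looking along -z (the intrinsics and any distortion apply to the point x, -y, -z); pixel columns grow to the right and rows downward; lengths in m; the calibration is good to about 2 mm. A picture is of the moment at which its call begins: read the wrist's pose just before it. camera_model takes no time and is no camera call.
- env.close_job(): hands the job in, once; it reports no verdict.
Trained networks look in the newest picture that a camera, given by its name, has taken for a name from the list of things; names that differ only in an ending like _2 or _b are one class to them, and where a whole thing is asked for, a point or a joint stands for the part that bears it (a point fixed in the world has none). Each returns a list of dicts, best first, with "score" (0 to 1); they miss things now and then, are a little off and sometimes report something else, mostly with a low value. They report only what shows in the picture. A call takes as long as a camera call.
- env.regions_of(camera, target): "pixels" (420x560 bool, what is visible of it) and "xy" ([column, row] in pixels, amid what is visible of it).
The state is a dict: "time_s": time; "qpos": joint angles; "joint_velocities": joint speeds; "joint_torque": joint torques, N m; "eef_pos": TCP position; "orientation": TCP orientation; "contact_force": force on the tool from outside, world axes, zero at the start; "torque": the same for the moment, N m; "opening": finger opening in m.
Only numpy, scipy, OpenCV 4.12 (cv2) and the standard library are available. Lean on these libraries where they do the work, as an engineer would, in place of code of your own. Each camera call takes 0.05 s, during which the arm holds its last target. There are 200 camera calls.

TASK

Push the iris lever of the microscope's light base around its arc until its pointer lines up with the centre of the large dot on the scale, then press the lamp button fully in and let it go, leaving the lever at the large dot. Only push and press with the fingertips or the outside of the fingers: do not grip the lever between the fingers, and leave the dish on the glass and the two flasks where they stand.

Things in the scene. Friction and masses are not known exactly. Their poses are not given: they have to be found in the camera images.
- base: The light base, a fixed grey box 270 x 270 mm, its top 45 mm above the bench; origin at the centre of its underside, on the vertical axis about which the iris ring turns. -x is its front, +y its left as seen from the robot, z up.
- stage (a point): Centre of the top of the round glass stage (108 mm across), 60 mm above the bench, on the axis about which the iris lever turns. Around it lies the black iris ring, 144 mm across, top 58 mm above the bench; outside and below that a fixed white scale collar with dark marks, 240 mm across, top 48 mm above the bench.
- post (a point): Centre of the top of the lever's upright dark post: round, 14 mm across, 82 mm from the axis, standing free from 56 to 84 mm above the bench. The flat 10 mm wide arm under it runs out from the ring and ends in a 5 mm wide pointer, tip 100 mm from the axis. The frame turns with the lever: -x points outward along it, z up. The post's path is free; only the low dish lies inward of it.
- iris (a joint): Turn of the iris ring with its lever in rad: 0 with the lever straight to the base's front (-x of the base), positive anticlockwise seen from above, stops at -1.3 and 1.3. Light friction, about 1.2 N sideways at the post; it stays where it is left and has no spring.
- large_dot (a point): Centre of the top of the large dark dot, the wanted mark: 19 mm across, 1.5 mm thick, flat on the scale collar, 110 mm from the axis, just beyond the pointer's path. It lies some way round the arc to the left or the right of the lever.
- small_dot (a point): Centre of the small dark dot, 7 mm across, on the scale collar 110 mm from the axis, on the other side: not the wanted mark. The thin dark lines are plain graduations.
- lamp_top (a point): Centre of the top of the lamp push button, a grey round cap 26 mm across in a dark housing on the front left corner of the light base, 153 mm from the axis. It is pressed straight down.
- lamp (a joint): Travel of the lamp button in m: 0 out, 0.006 fully in. It springs back; fully in takes 5 N.
- dish: Closed clear petri dish, 90 mm across and 15 mm high, loose on the glass stage; origin at the centre of its underside. To be left alone.
- flask_a_mid (a point): Half-way point (60 mm up, on the axis) of a loose conical culture flask with a white cap, 62 mm across at the foot, 120 mm high, on the bench left of the light base. To be left alone.
- flask_b_mid (a point): The same for the like flask on the right of the light base. To be left alone.

How it is judged:
By the outcome, as a careful person would: the job done as asked, in the order asked, and still so for the second after the job is handed in, with the robot touching nothing.
It also fails if it takes over 48 s, if anything falls off the work surface, if the arm or the gripper's body presses on something with over 40 N, if the wrist force passes 120 N, or if a joint passes its speed limit or range.

## Working session

There is one attempt and no reset: what is moved stays moved. The work goes in short steps, Python scripts to look and compute and a tool call to move; the robot and the scene stay as the last step left them, time stands still between calls to the robot, and variables do not carry over. Pictures are saved under pics/ and viewed, about 8 in all and at most 12, crops included, and the job is handed in when it is done.

Besides the shell and the picture viewer there is one more tool, called as name(argument=value, ...), one argument or row to a line, values as JSON. play_rows: Moves the arm, as the interface text tells. Its arguments: {"type":"object","properties":{"targets":{"type":"string"},"grip_force":{"type":"number"}},"required":["targets"]}

```bash
mkdir -p pics
cat > h.py <<'E'
import numpy as np, cv2
from scipy.spatial.transform import Rotation as R
from station import env
def ray(cam,px,st=None):
    m=env.camera_model(cam); K=np.array(m["camera_matrix"])
    d=m.get("distortion")
    u=np.linalg.inv(K)@[px[0],px[1],1]; v=np.array([u[0],-u[1],-1])
    if "cam_to_world" in m: T=np.array(m["cam_to_world"])
    else:
        st=st or env.state(); A=np.eye(4); A[:3,:3]=R.from_quat(st["orientation"]).as_matrix(); A[:3,3]=st["eef_pos"]
        T=A@np.array(m["tool_from_camera"])
    return T[:3,3],T[:3,:3]@v
def atz(cam,px,z,st=None):
    o,d=ray(cam,px,st); return o+d*(z-o[2])/d[2]
def snap(cam,name):
    im=env.snapshot(cam); cv2.imwrite(f"pics/{name}.png",im[:,:,::-1]); return im
Z=dict(stage=.06,post=.084,large_dot=.0495,small_dot=.048,lamp_top=.06,dish=.07,flask_a_mid=.06,flask_b_mid=.06,base=.045)
E
python3 - <<'E'
from h import *
s=env.state(); print(s["eef_pos"],s["orientation"],s["time_s"]); print(env.camera_model("scene").keys())
for c in ["scene","side"]:
    im=snap(c,c+"0")
    for n in Z:
        for r in env.regions_of(c,n)[:2]: print(c,n,round(r["score"],2),np.round(r["xy"]),r["pixels"].sum(),atz(c,r["xy"],Z[n]).round(3))
a=cv2.imread("pics/scene0.png");b=cv2.imread("pics/side0.png");cv2.imwrite("pics/both.png",cv2.resize(np.vstack([a,b]),(400,600)))
E
```

```text
[0.27286381 0.58909037 0.23011751] [ 8.42696398e-01  5.38387462e-01 -1.10102038e-03  7.14267798e-04] 0.0
dict_keys(['camera_matrix', 'cam_to_world'])
scene stage 0.85 [254. 208.] 8181 [ 0.615 -0.036  0.06 ]
scene post 0.62 [260. 208.] 1692 [ 0.613 -0.016  0.084]
scene large_dot 0.41 [298. 189.] 30 [ 0.509 -0.025  0.05 ]
scene small_dot 0.16 [250. 187.] 1316 [ 0.589 -0.089  0.048]
scene lamp_top 0.56 [318. 178.] 132 [ 0.464 -0.017  0.06 ]
scene dish 0.6 [248. 183.] 1330 [ 0.593 -0.088  0.07 ]
scene dish 0.22 [297. 188.] 58 [ 0.519 -0.016  0.07 ]
scene flask_a_mid 0.61 [334. 248.] 1126 [0.54  0.131 0.06 ]
scene flask_b_mid 0.93 [176. 149.] 943 [ 0.668 -0.259  0.06 ]
scene flask_b_mid 0.71 [260. 210.] 1544 [ 0.607 -0.025  0.06 ]
scene base 0.69 [254. 205.] 7790 [ 0.607 -0.049  0.045]
scene base 0.46 [323. 180.] 87 [ 0.452 -0.013  0.045]
side stage 0.71 [324. 282.] 10123 [ 0.553 -0.116  0.06 ]
side post 0.87 [313. 279.] 2028 [ 0.532 -0.108  0.084]
side post 0.54 [328. 254.] 1717 [ 0.589 -0.092  0.084]
side lamp_top 0.59 [244. 277.] 177 [ 0.461 -0.011  0.06 ]
side dish 0.49 [266. 270.] 46 [ 0.494 -0.032  0.07 ]
side flask_a_mid 0.58 [228. 216.] 1340 [0.534 0.114 0.06 ]
side flask_b_mid 0.9 [433. 304.] 1735 [ 0.65  -0.275  0.06 ]
side base 0.96 [321. 285.] 9944 [ 0.553 -0.112  0.045]
```

View pics/scene0.png

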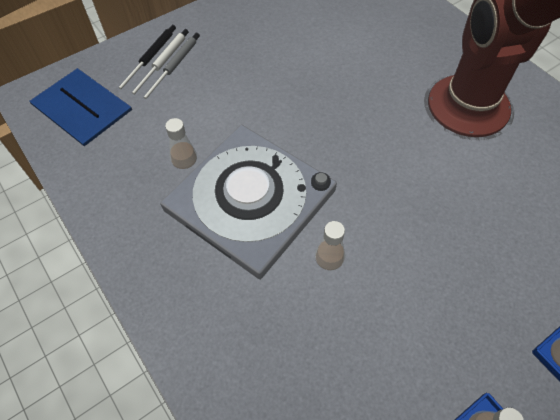

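View pics/side0.png

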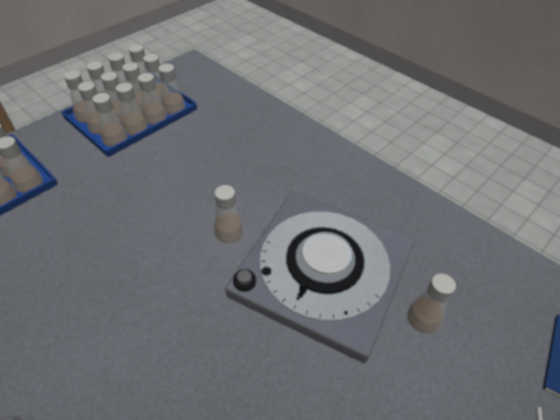

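The scene view shows the lever post near (277,160), the large dot at (301,188), the small dot at (247,149) and the lamp at (321,179). In the side view the large dot is at (266,271), the lever at (302,291) and the lamp at (244,277). The dish stands on the stage.

Run:
```python
from h import *
P={"scene":dict(large_dot=(301,188),small_dot=(247,149),lamp_top=(321,178),dish=(248,183),post=(277,157)),
"side":dict(large_dot=(266,271),small_dot=(346,313),lamp_top=(244,275),dish=(327,253),post=(304,286))}
for c in P:
    for n,p in P[c].items(): print(c,n,atz(c,p,.076 if n=="dish" else Z[n]).round(3))
s=env.state(); print(R.from_quat(s["orientation"]).as_matrix().round(3)); m=env.camera_model("wrist"); print(np.round(m["tool_from_camera"],3),np.round(m["camera_matrix"]))
```

```text
scene large_dot [ 0.504 -0.023  0.049]
scene small_dot [ 0.538 -0.177  0.048]
scene lamp_top [ 0.459 -0.013  0.06 ]
scene dish [ 0.596 -0.083  0.076]
scene post [ 0.512 -0.098  0.084]
side large_dot [ 0.502 -0.024  0.049]
side small_dot [ 0.539 -0.178  0.048]
side lamp_top [ 0.464 -0.008  0.06 ]
side dish [ 0.594 -0.086  0.076]
side post [ 0.51  -0.106  0.084]
[[ 0.42   0.907 -0.   ]
 [ 0.907 -0.42   0.   ]
 [-0.    -0.    -1.   ]]
[[ 1.     0.001 -0.001  0.   ]
 [ 0.    -0.965 -0.261 -0.066]
 [-0.001  0.261 -0.965 -0.143]
 [ 0.     0.     0.     1.   ]] [[374.   0. 277.]
 [  0. 374. 205.]
 [  0.   0.   1.]]
```

play_rows(
  targets="-.165 .167 .01 0 0 0 1;-.165 .167 .01 0 0 0 1;-.165 .167 .01 0 0 0 1;-.165 .167 .01 0 0 0 1;-.165 .167 .01 0 0 0 1;-.165 .167 .01 0 0 0 1;-.165 .167 .01 0 0 0 1;-.165 .167 .01 0 0 0 1",
  grip_force=20,
)

```text
time_s: 1.67
eef_pos: [0.3723, 0.3244, 0.2196]
orientation: [0.843, 0.538, 0.0, -0.0]
contact_force: [0.4, -0.4, -0.2]
opening: -0.0
```

play_rows(
  targets="-.165 .167 .01 0 0 0 1;-.165 .167 .01 0 0 0 1;-.165 .167 .01 0 0 0 1;-.165 .167 .01 0 0 0 1;-.165 .167 .01 0 0 0 1;-.165 .167 .01 0 0 0 1;-.165 .167 .01 0 0 0 1;-.165 .167 .01 0 0 0 1",
)

```text
time_s: 2.33
eef_pos: [0.471, 0.0604, 0.2076]
orientation: [0.843, 0.538, 0.0, 0.0]
contact_force: [0.0, 0.7, -1.1]
opening: 0.0001
```

play_rows(
  targets="-.165 .167 .01 0 0 0 1;-.165 .167 .01 0 0 0 1;-.165 .167 .01 0 0 0 1;-.165 .167 .01 0 0 0 1;0 0 0 0 0 0 1;0 0 0 0 0 0 1",
)

```text
time_s: 2.83
eef_pos: [0.52, -0.0729, 0.2012]
orientation: [0.844, 0.536, -0.0, 0.001]
contact_force: [0.4, 0.7, -0.3]
opening: -0.0001
```

Run:
```python
from h import *
s=env.state(); print(s["eef_pos"],s["orientation"],s["time_s"],s["contact_force"],s["opening"])
im=snap("wrist","w1")
for n in Z:
    for r in env.regions_of("wrist",n)[:2]: print(n,round(r["score"],2),np.round(r["xy"]),r["pixels"].sum(),atz("wrist",r["xy"],Z[n],s).round(4))
```

```text
[ 0.52004588 -0.07285508  0.20123024] [ 8.44209875e-01  5.36012436e-01 -2.16441743e-04  5.55894178e-04] 2.8333 [ 0.3782602   0.71667505 -0.2793689 ] -8.607380787210366e-05
stage 0.8 [311. 215.] 34747 [ 0.5491 -0.0559  0.06  ]
post 0.55 [295. 217.] 6580 [ 0.5376 -0.066   0.084 ]
post 0.27 [325. 144.] 468 [ 0.4989 -0.0254  0.084 ]
large_dot 0.89 [325. 141.] 474 [ 0.5019 -0.022   0.0495]
large_dot 0.36 [309. 217.] 35400 [ 0.5529 -0.0584  0.0495]
small_dot 0.48 [173. 261.] 60 [ 0.54   -0.1795  0.048 ]
lamp_top 0.66 [321.  84.] 1060 [ 0.4618 -0.0096  0.06  ]
dish 0.71 [328. 264.] 3730 [ 0.5888 -0.0594  0.07  ]
dish 0.45 [505. 102.] 6676 [0.5275 0.1018 0.07  ]
flask_a_mid 0.83 [507. 105.] 6649 [0.5331 0.1079 0.06  ]
flask_b_mid 0.69 [152. 369.] 503 [ 0.6196 -0.2421  0.06  ]
base 0.66 [309. 217.] 35620 [ 0.5543 -0.0584  0.045 ]
```

View pics/w1.png

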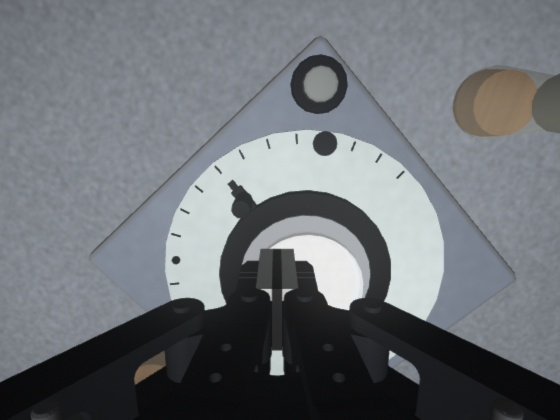

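Wrist view: large dot (325,143), post top about (241,207), pointer tip about (231,182), small dot (176,260), lamp cap (321,84). Next I fit the collar circle to get the axis.

```bash
cat > fit.py <<'E'
from h import *
from scipy.optimize import least_squares
def axis(im,s,guess=(.594,-.085)):
    g=cv2.cvtColor(im,cv2.COLOR_RGB2HSV); out=[]
    # ray-march outward from guess to find collar edge (last bright px -> greyer)
    m=env.camera_model("wrist");K=np.array(m["camera_matrix"]);A=np.eye(4);A[:3,:3]=R.from_quat(s["orientation"]).as_matrix();A[:3,3]=s["eef_pos"]
    Ti=np.linalg.inv(A@np.array(m["tool_from_camera"])); V=g[:,:,2].astype(float)
    def proj(p):
        q=Ti@np.append(p,1); q=K@[q[0]/-q[2],-q[1]/-q[2],1]; return q[:2]
    for a in np.radians(np.arange(0,360,2)):
        rr=np.arange(.108,.132,.0005); v=[]
        for r in rr:
            u=proj([guess[0]+r*np.cos(a),guess[1]+r*np.sin(a),.048]); 
            v.append(V[int(round(u[1])),int(round(u[0]))] if 1<u[0]<558 and 1<u[1]<418 else np.nan)
        d=np.array(v[4:])-np.array(v[:-4])
        if np.isnan(d).any(): continue
        i=d.argmin()
        if d[i]<-25 and v[i]>150 and v[i+4]>90: out.append([guess[0]+rr[i+2]*np.cos(a),guess[1]+rr[i+2]*np.sin(a)])
    o=np.array(out); f=least_squares(lambda c:np.hypot(*(o-c[:2]).T)-c[2],[*guess,.12],loss="soft_l1",f_scale=.001)
    return f.x,len(o),np.median(abs(f.fun)),proj
E
python3 - <<'E'
from fit import *
s=env.state(); im=cv2.imread("pics/w1.png")[:,:,::-1].copy()
c,n,e,proj=axis(im,s); print(c,n,e)
for k,p,z in [("dot",(325,143),.0495),("small",(176,260),.048),("post",(240,206),.084),("tip",(231,182),.054),("tip2",(231,182),.05),("lamp",(321,84),.06),("lamp",(321,84),.052)]:
    q=atz("wrist",p,z,s)-[*c[:2],z]; print(k,q.round(4),np.hypot(*q[:2]).round(4),np.degrees(np.arctan2(q[1],q[0]))%360)
E
```

```text
[ 0.595984   -0.07803967  0.11929243] 107 0.00037471205794796514
dot [-0.0934  0.0588 -0.    ] 0.1104 147.79970651607888
small [-0.0553 -0.095  -0.    ] 0.1099 239.7898693285868
post [-0.0826 -0.0169  0.    ] 0.0843 191.571256225343
tip [-0.0971 -0.0208 -0.    ] 0.0993 192.10157665229113
tip2 [-0.0965 -0.0216 -0.    ] 0.0989 192.61326067858715
lamp [-0.1351  0.0718  0.    ] 0.153 152.00334922397514
lamp [-0.1351  0.0728 -0.    ] 0.1535 151.67024407218386
```

play_rows(
  targets="0 0 0 0 0 .058 1;0 0 0 0 0 .058 1;0 0 0 0 0 .058 1;0 0 0 0 0 .058 1;0 0 0 0 0 .058 1;0 0 0 0 0 .058 1;0 0 0 0 0 .058 1;0 0 0 0 0 .058 1",
)

```text
time_s: 4.0
eef_pos: [0.5197, -0.0696, 0.2014]
orientation: [0.997, 0.08, 0.0, -0.0]
contact_force: [0.5, 0.2, -0.1]
opening: 0.0
```

play_rows(
  targets="0 0 0 0 0 .058 1;0 0 0 0 0 .058 1;0 0 0 0 0 .058 1;0 0 0 0 0 .058 1;0 0 0 0 0 .058 1;0 0 0 0 0 .058 1;0 0 0 0 0 .058 1;0 0 0 0 0 .058 1",
)

```text
time_s: 4.67
eef_pos: [0.5198, -0.0695, 0.2014]
orientation: [0.919, -0.395, -0.0, -0.0]
contact_force: [-0.5, 0.8, -0.8]
opening: 0.0001
```

play_rows(
  targets="0 0 0 0 0 .058 1;.166 .081 0 0 0 0 1;.166 .081 0 0 0 0 1;0 0 .2 0 0 0 1;0 0 .2 0 0 0 1;0 0 .2 0 0 0 1;0 0 0 0 0 0 1;0 0 0 0 0 0 1",
)

```text
time_s: 5.33
eef_pos: [0.5294, -0.1239, 0.1105]
orientation: [0.894, -0.447, -0.002, 0.0]
contact_force: [0.2, -0.1, 0.1]
opening: 0.0001
```

Run:
```python
from h import *
s=env.state(); c=np.array([.596,-.078]);q=s["eef_pos"][:2]-c; Rm=R.from_quat(s["orientation"]).as_matrix()
print(s["eef_pos"],s["qpos"].round(2) if hasattr(s["qpos"],"round") else s["qpos"],np.hypot(*q),np.degrees(np.arctan2(q[1],q[0]))%360,np.degrees(np.arctan2(Rm[1,0],Rm[0,0])))
snap("wrist","w2")
```

```text
[ 0.52939185 -0.12387537  0.11053252] [-0.16  0.67  0.56  1.88 -0.51  0.75 -0.24] 0.08087765850150568 214.5565478512707 -53.1584810705065
```

View pics/w2.png

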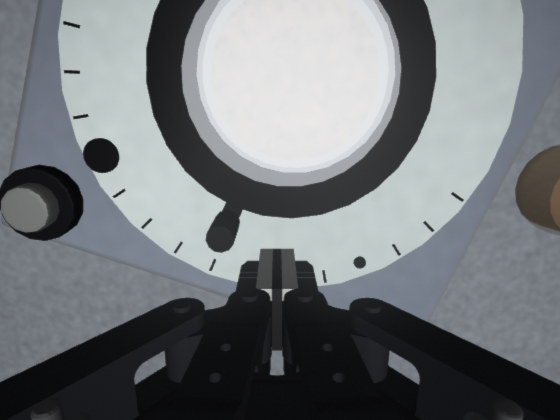

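The camera now looks from the lever side. Post top is at (222,235), large dot at (100,155), and the closed fingertip at (278,255) stands clear of the post. I'll descend and push along the arc, a constant twist in the tool frame.

play_rows(
  targets="0 0 .1 0 0 0 1;0 0 .1 0 0 0 1;0 0 .1 0 0 0 1;0 0 0 0 0 0 1;-.0381 -.0013 0 0 0 .0333 1;-.0381 -.0013 0 0 0 .0333 1;-.0381 -.0013 0 0 0 .0333 1;-.0381 -.0013 0 0 0 .0333 1",
)

```text
time_s: 6.05
eef_pos: [0.5215, -0.1057, 0.069]
orientation: [0.822, -0.569, 0.003, -0.001]
contact_force: [2.2, -0.7, -1.0]
opening: -0.0
```

play_rows(
  targets="-.0381 -.0013 0 0 0 .0333 1;-.0381 -.0013 0 0 0 .0333 1;-.0381 -.0013 0 0 0 .0333 1;-.0381 -.0013 0 0 0 .0333 1;-.0381 -.0013 0 0 0 .0333 1;-.0381 -.0013 0 0 0 .0333 1;0 0 0 0 0 0 1;0 0 0 0 0 0 1",
)

```text
time_s: 6.72
eef_pos: [0.5152, -0.0705, 0.0681]
orientation: [-0.689, 0.725, -0.001, 0.001]
contact_force: [-0.0, -0.1, 0.1]
opening: 0.0001
```

Run:
```python
from h import *
s=env.state(); c=np.array([.596,-.078]);q=s["eef_pos"][:2]-c; Rm=R.from_quat(s["orientation"]).as_matrix()
print(s["eef_pos"],s["time_s"],np.hypot(*q),np.degrees(np.arctan2(q[1],q[0]))%360,np.degrees(np.arctan2(Rm[1,0],Rm[0,0])),s["contact_force"])
snap("wrist","w3")
```

```text
[ 0.5152026  -0.07051192  0.06807266] 6.7167 0.08114364272707857 174.70511305181975 -92.95443295566581 [-0.03383519 -0.14575886  0.06763257]
```

View pics/w3.png

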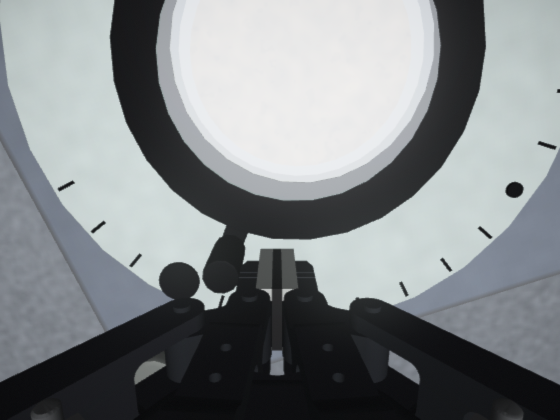

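The post is now at (221,277), touching the finger's side, and the large dot at (179,281) is just ahead of it.

Run:
```python
from fit import *
s=env.state(); im=cv2.imread("pics/w3.png")[:,:,::-1].copy()
c,n,e,proj=axis(im,s,(.596,-.078)); print(c,n,e)
for k,p,z in [("dot",(179,281),.0495),("small",(514,190),.048),("post",(221,277),.084)]:
  for cc in (c[:2],(.596,-.078)):
    q=atz("wrist",p,z,s)-[*cc,z]; print(k,q.round(4),np.hypot(*q[:2]).round(4),np.degrees(np.arctan2(q[1],q[0]))%360)
```

```text
[ 0.5948802  -0.0824375   0.11869801] 37 0.0003264104483725605
dot [-0.0919  0.0587  0.    ] 0.1091 147.41172084873418
dot [-0.093   0.0543  0.    ] 0.1077 149.72223204767948
small [-0.0562 -0.0949  0.    ] 0.1103 239.35869647162008
small [-0.0573 -0.0993  0.    ] 0.1147 240.00712268202756
post [-0.0744  0.0322 -0.    ] 0.0811 156.589158603744
post [-0.0756  0.0278 -0.    ] 0.0805 159.80519515335217
```

play_rows(
  targets="-.0333 -.001 0 0 0 .0292 1;-.0333 -.001 0 0 0 .0292 1;0 0 0 0 0 0 1;.04 0 0 0 0 0 1;.04 0 0 0 0 0 1;0 0 -.2 0 0 0 1;0 0 -.2 0 0 0 1;0 0 -.2 0 0 0 1",
)

```text
time_s: 7.43
eef_pos: [0.5117, -0.074, 0.1571]
orientation: [-0.641, 0.767, 0.001, -0.001]
contact_force: [0.7, -0.7, 0.6]
opening: -0.0003
```

play_rows(
  targets="0 .2 -.2 0 0 0 1;0 .2 0 0 0 0 1;0 .1 0 0 0 0 1;0 0 0 0 0 0 1;0 0 0 0 0 0 1",
)

```text
time_s: 7.85
eef_pos: [0.439, -0.0599, 0.1861]
orientation: [-0.642, 0.767, 0.0, 0.0]
contact_force: [0.6, 0.5, 0.0]
opening: -0.0003
```

Run:
```python
from h import *
s=env.state(); c=np.array([.596,-.080]);q=s["eef_pos"][:2]-c
print(s["eef_pos"],s["time_s"],np.hypot(*q),np.degrees(np.arctan2(q[1],q[0]))%360)
im=snap("wrist","w4"); np.save("w4.npy",dict(p=s["eef_pos"],o=s["orientation"]),allow_pickle=True)
for n in ["large_dot","post","lamp_top"]:
    for r in env.regions_of("wrist",n)[:1]: print(n,r["score"],r["xy"])
```

```text
[ 0.43903027 -0.05993064  0.18606057] 7.85 0.15824751584212576 172.71398085292142
large_dot 0.69 [211.8, 118.1]
post 0.9 [258.0, 45.6]
lamp_top 0.6 [206.3, 178.2]
```

View pics/w4.png

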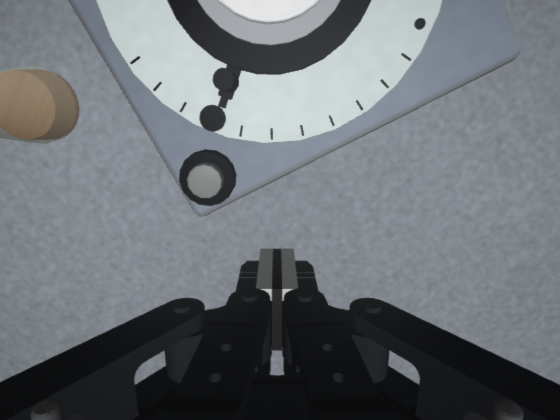

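The pointer tip (about (222,106)) nearly touches the dot (212,118). I'll zoom in to measure the residual.

Run:
```python
from fit import *
s=env.state(); im=cv2.imread("pics/w4.png")[:,:,::-1].copy()
c,n,e,proj=axis(im,s,(.596,-.080)); print(c,n,e)
for k,p,z in [("dot",(212,118),.0495),("small",(420,24),.048),("post",(226,77),.084),("tip",(223,105),.054),("lamp",(206,178),.06)]:
    q=atz("wrist",p,z,s)-[*c[:2],z]; print(k,q.round(4),np.hypot(*q[:2]).round(4),np.degrees(np.arctan2(q[1],q[0]))%360)
cr=cv2.resize(im[50:140,165:285],None,fx=6,fy=6,interpolation=cv2.INTER_CUBIC)
cv2.imwrite("pics/c4.png",cr[:,:,::-1])
```

```text
[ 0.59776686 -0.08262204  0.11916508] 68 0.00029176505787999185
dot [-0.0931  0.059  -0.    ] 0.1103 147.62020394244948
small [-0.0569 -0.0951 -0.    ] 0.1108 239.1181692824102
post [-0.0703  0.0391 -0.    ] 0.0805 150.90937247495594
tip [-0.0857  0.0486 -0.    ] 0.0985 150.43178031660585
lamp [-0.1339  0.0709  0.    ] 0.1515 152.0877216180132
```

View pics/c4.png

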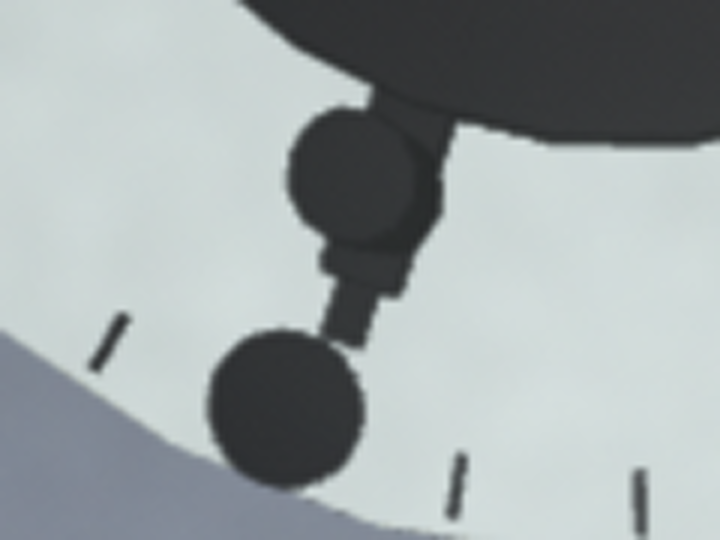

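Run:
```python
from fit import *
s=env.state(); c=np.array([.59777,-.08262])
for k,p,z in [("dot",(212.3,117.8),.0495),("post",(223,78.6),.084),("tip",(222.1,106.8),.054),("tip",(222.1,106.8),.056),("arm",(232.8,68),.056)]:
    q=atz("wrist",p,z,s)-[*c,z]; print(k,np.hypot(*q[:2]).round(4),np.degrees(np.arctan2(q[1],q[0]))%360)
print(s["time_s"])
```

```text
dot 0.11 147.70217330347566
post 0.082 149.87373642710767
tip 0.0999 150.2987807356589
tip 0.0998 150.4488672781532
arm 0.0728 149.89012911924874
8.05
```

play_rows(
  targets="0 -.2 0 0 0 0 1;0 -.2 0 0 0 0 1;0 -.1 0 0 0 0 1;0 0 .2 0 0 0 1;0 0 .2 0 0 0 1;0 0 .2 0 0 0 1;0 0 .2 0 0 0 1;0 0 0 0 0 0 1",
)

```text
time_s: 8.72
eef_pos: [0.5105, -0.0716, 0.0606]
orientation: [-0.642, 0.767, 0.004, -0.003]
contact_force: [-0.7, -0.1, 0.4]
opening: 0.0001
```

play_rows(
  targets="0 0 -.045 0 0 0 1;-.03 0 0 0 0 0 1;-.03 0 0 0 0 0 1;-.01 0 0 0 0 0 1;0 0 0 0 0 0 1;0 0 0 0 0 0 1",
)

```text
time_s: 9.22
eef_pos: [0.5158, -0.0619, 0.0734]
orientation: [-0.642, 0.766, -0.0, 0.001]
contact_force: [0.3, 0.7, -0.1]
opening: 0.0002
```

Run:
```python
from fit import *
s=env.state(); im=snap("wrist","w5")
c,n,e,proj=axis(im,s,(.596,-.080)); print(s["eef_pos"],c,n,e,s["contact_force"])
for r in env.regions_of("wrist","post")[:1]+env.regions_of("wrist","large_dot")[:1]: print(r["score"],r["xy"])
cr=cv2.resize(im[200:330,130:290],None,fx=4,fy=4,interpolation=cv2.INTER_CUBIC)
cv2.imwrite("pics/c5.png",cr[:,:,::-1])
```

```text
[ 0.51577016 -0.06193599  0.07335346] [ 0.59596701 -0.08230144  0.11915897] 43 0.00028848106677660523 [ 0.33127199  0.72856204 -0.05255421]
0.9 [253.8, 189.9]
0.92 [201.5, 285.9]
```

View pics/c5.png

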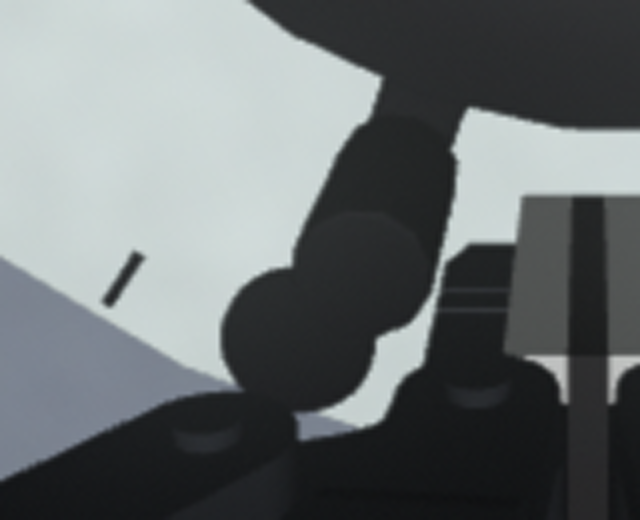

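play_rows(
  targets="-.01 0 0 0 0 0 1;-.009 0 0 0 0 0 1;0 0 0 0 0 0 1;0 0 0 0 0 0 1",
)

```text
time_s: 9.7
eef_pos: [0.5157, -0.0598, 0.0725]
orientation: [-0.642, 0.767, -0.0, -0.0]
contact_force: [-0.2, -1.2, 0.4]
opening: 0.0001
```

play_rows(
  targets=".04 0 0 0 0 0 1;.04 0 0 0 0 0 1;0 0 -.2 0 0 0 1;0 0 -.2 0 0 0 1;0 .2 -.2 0 0 0 1;0 .2 -.15 0 0 0 1;0 .1 0 0 0 0 1;0 0 0 0 0 0 1",
)

```text
time_s: 10.37
eef_pos: [0.4371, -0.0583, 0.1854]
orientation: [-0.641, 0.768, 0.002, 0.001]
contact_force: [-0.1, 0.5, -0.7]
opening: -0.0
```

play_rows(
  targets="0 0 0 0 0 0 1;0 0 0 0 0 0 1",
)

```text
time_s: 10.53
eef_pos: [0.4413, -0.0585, 0.1844]
orientation: [-0.642, 0.767, -0.0, 0.0]
contact_force: [0.3, 0.7, -0.0]
opening: 0.0
```

Run:
```python
from fit import *
s=env.state(); im=snap("wrist","w6")
c,n,e,proj=axis(im,s,(.596,-.080)); print(s["eef_pos"],s["time_s"],c,n,e)
cr=cv2.resize(im[40:200,150:290],None,fx=4,fy=4,interpolation=cv2.INTER_CUBIC)
cv2.imwrite("pics/c6.png",cr[:,:,::-1])
```

```text
[ 0.44125598 -0.05850228  0.18436524] 10.5333 [ 0.59639676 -0.08225323  0.11940752] 72 0.00029540798216910746
```

View pics/c6.png

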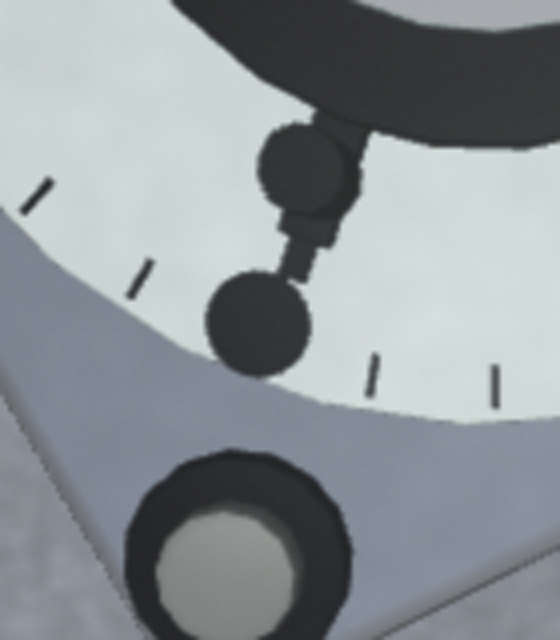

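Run:
```python
from fit import *
s=env.state(); c=np.array([.5964,-.08225])
for k,p,z in [("dot",(258,323),.0495),("post",(302,168),.084),("tip",(293,278),.055),("arm",(343,122),.056),("lamp",(226,577),.06),("lamp",(226,577),.065)]:
    w=atz("wrist",(150+p[0]/4-.4,40+p[1]/4-.4),z,s);q=w-[*c,z]; print(k,w.round(4),np.hypot(*q[:2]).round(4),np.degrees(np.arctan2(q[1],q[0]))%360)
```

```text
dot [ 0.5035 -0.0235  0.0495] 0.1099 147.67307033899965
post [ 0.5255 -0.0411  0.084 ] 0.082 149.84156123052446
tip [ 0.51   -0.0322  0.055 ] 0.0998 149.8803263041823
arm [ 0.5338 -0.0462  0.056 ] 0.0723 150.07558809372324
lamp [ 0.4606 -0.0096  0.06  ] 0.154 151.86078031938777
lamp [ 0.4615 -0.0108  0.065 ] 0.1527 152.08272833332344
```

play_rows(
  targets="0 -.2 0 0 0 0 1;0 -.2 0 0 0 0 1;0 -.1 0 0 0 0 1;0 0 .2 0 0 0 1;0 0 .2 0 0 0 1;0 0 .2 0 0 0 1;0 0 .15 0 0 0 1;0 0 0 0 0 0 1",
)

```text
time_s: 11.25
eef_pos: [0.5118, -0.0707, 0.0671]
orientation: [-0.642, 0.767, 0.004, -0.003]
contact_force: [-0.4, 1.0, -0.1]
opening: -0.0002
```

play_rows(
  targets="-.03 0 0 0 0 0 1;-.03 0 0 0 0 0 1;-.015 0 0 0 0 0 1;0 0 0 0 0 0 1;0 0 0 0 0 0 1;0 0 0 0 0 0 1",
)

```text
time_s: 11.75
eef_pos: [0.5166, -0.0603, 0.0728]
orientation: [-0.642, 0.767, -0.0, 0.001]
contact_force: [0.4, 0.5, -0.8]
opening: 0.0001
```

play_rows(
  targets="-.012 0 0 0 0 0 1;-.012 0 0 0 0 0 1;0 0 0 0 0 0 1;0 0 0 0 0 0 1;0 0 0 0 0 0 1",
)

```text
time_s: 12.17
eef_pos: [0.5171, -0.0572, 0.0722]
orientation: [-0.642, 0.767, -0.0, 0.0]
contact_force: [1.0, -1.3, 0.3]
opening: 0.0001
```

play_rows(
  targets=".04 0 0 0 0 0 1;.04 0 0 0 0 0 1;0 0 -.2 0 0 0 1;0 0 -.2 0 0 0 1;0 .2 -.2 0 0 0 1;0 .2 -.15 0 0 0 1;0 .1 0 0 0 0 1;0 0 0 0 0 0 1",
)

```text
time_s: 12.83
eef_pos: [0.4378, -0.0552, 0.1846]
orientation: [-0.641, 0.767, 0.002, 0.001]
contact_force: [-0.1, -0.5, 0.0]
opening: 0.0001
```

play_rows(
  targets="0 0 0 0 0 0 1;0 0 0 0 0 0 1",
)

```text
time_s: 13.0
eef_pos: [0.4421, -0.0556, 0.1837]
orientation: [-0.642, 0.767, -0.0, 0.0]
contact_force: [1.0, -0.0, 0.3]
opening: 0.0002
```

Run:
```python
from fit import *
s=env.state(); im=snap("wrist","w7")
c,n,e,proj=axis(im,s,(.596,-.080)); print(s["eef_pos"],s["time_s"],c,n,e)
cr=cv2.resize(im[40:200,150:290],None,fx=4,fy=4,interpolation=cv2.INTER_CUBIC)
cv2.imwrite("pics/c7.png",cr[:,:,::-1])
```

```text
[ 0.44211857 -0.05557758  0.18372002] 13.0 [ 0.59624883 -0.08226273  0.11926895] 71 0.0003517742792277234
```

View pics/c7.png

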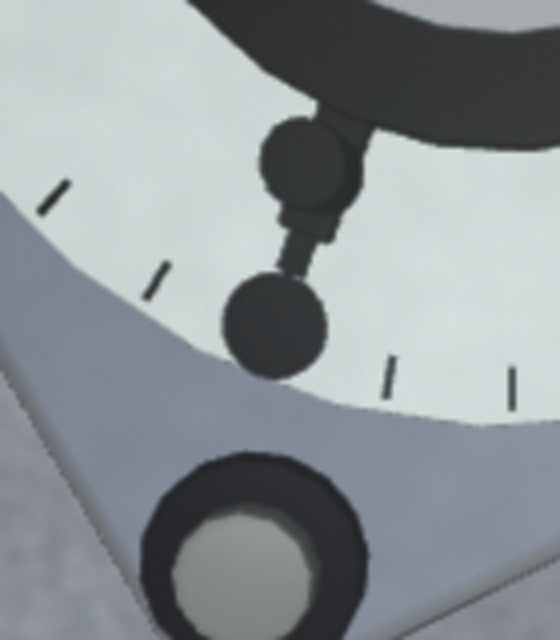

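```bash
cat > meas.py <<'E'
from fit import *
def meas(im,s):
    """lever & dot angles: dark pixels on the collar back-projected to the plane, polar about the fitted axis"""
    c,n,e,proj=axis(im,s,(.596,-.081)); c=c[:2]; V=im.max(2).astype(float)
    def prof(r,z,a0=140,a1=158):
        A=np.arange(a0,a1,.1); v=[]
        for a in np.radians(A):
            u=proj([c[0]+r*np.cos(a),c[1]+r*np.sin(a),z]); v.append(cv2.getRectSubPix(V.astype(np.float32),(1,1),tuple(map(float,u)))[0,0])
        k=A[np.array(v)<130]; return (k.min(),k.max(),(k.min()+k.max())/2) if len(k) else None
    print("axis",c.round(4),n)
    for r in (.094,.096,.098): print("pointer",r,prof(r,.055))
    for r in (.107,.110,.113): print("dot",r,prof(r,.0495))
E
python3 - <<'E'
from meas import *
s=env.state(); im=cv2.imread("pics/w7.png")[:,:,::-1].copy(); c=np.array([.59625,-.08226])
meas(im,s)
for k,p,z in [("dot",(275,325),.0495),("post",(304,163),.084),("tip",(294,274),.055),("arm",(345,117),.056)]:
    w=atz("wrist",(150+p[0]/4-.4,40+p[1]/4-.4),z,s);q=w-[*c,z]; print(k,w.round(4),np.hypot(*q[:2]).round(4),np.degrees(np.arctan2(q[1],q[0]))%360)
E
```

```text
axis [ 0.5962 -0.0825] 72
pointer 0.094 (np.float64(145.99999999999966), np.float64(149.19999999999948), np.float64(147.59999999999957))
pointer 0.096 (np.float64(146.09999999999965), np.float64(149.09999999999948), np.float64(147.59999999999957))
pointer 0.098 (np.float64(146.09999999999965), np.float64(149.09999999999948), np.float64(147.59999999999957))
dot 0.107 (np.float64(142.89999999999984), np.float64(152.1999999999993), np.float64(147.54999999999956))
dot 0.11 (np.float64(142.69999999999985), np.float64(152.3999999999993), np.float64(147.54999999999956))
dot 0.113 (np.float64(142.99999999999983), np.float64(152.0999999999993), np.float64(147.54999999999956))
dot [ 0.5035 -0.0236  0.0495] 0.1097 147.68316499169728
post [ 0.527  -0.0387  0.084 ] 0.0818 147.80712563429995
tip [ 0.5116 -0.0296  0.055 ] 0.0997 148.14592145292536
arm [ 0.5353 -0.0438  0.056 ] 0.072 147.7593686380417
```

Pointer at 147.6° and dot at 147.55°, so they are lined up; the pointer and dot widths also match the given sizes. Next is the lamp.

play_rows(
  targets="-.159 -.035 0 0 0 0 1;-.159 -.036 0 0 0 0 1;0 0 .2 0 0 0 1;0 0 .2 0 0 0 1;0 0 .2 0 0 0 1;0 0 0 0 0 0 1;0 0 0 0 0 0 1;0 0 0 0 0 0 1",
)

```text
time_s: 13.72
eef_pos: [0.4614, -0.0114, 0.0946]
orientation: [-0.642, 0.767, -0.001, 0.0]
contact_force: [0.1, -0.0, 0.6]
opening: 0.0
```

Run:
```python
from h import *
s=env.state(); print(s["eef_pos"],s["time_s"],s["contact_force"])
im=env.snapshot("wrist")
for c in ("wrist","side","scene"):
    if c!="wrist": env.snapshot(c)
    for r in env.regions_of(c,"lamp_top")[:2]: print(c,r["score"],r["xy"],r["pixels"].sum(),[atz(c,r["xy"],z,s).round(4) for z in (.06,.066)])
cv2.imwrite("pics/w8.png",im[:,:,::-1])
```

```text
[ 0.4614127  -0.01141306  0.09464355] 13.7167 [ 0.10765719 -0.0172351   0.62231424]
wrist 0.72 [277.0, 236.0] 1505 [array([ 0.4638, -0.0118,  0.06  ]), array([ 0.466 , -0.0122,  0.066 ])]
side 0.75 [242.7, 273.9] 187 [array([ 0.464 , -0.0044,  0.06  ]), array([ 0.4616, -0.0073,  0.066 ])]
scene 0.62 [248.5, 184.2] 1309 [array([ 0.5914, -0.0899,  0.06  ]), array([ 0.5933, -0.0863,  0.066 ])]
scene 0.6 [319.2, 177.9] 125 [array([ 0.4614, -0.0156,  0.06  ]), array([ 0.4642, -0.0126,  0.066 ])]
```

View pics/w8.png

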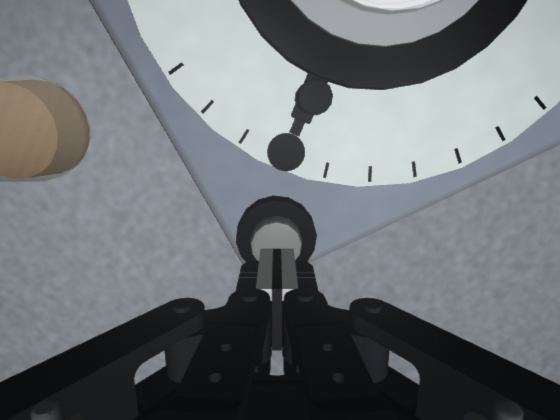

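The fingers are centred over the lamp cap (276,240). I'll go down in small steps and watch the force.

play_rows(
  targets="0 0 .04 0 0 0 1;0 0 .04 0 0 0 1;0 0 .04 0 0 0 1;0 0 .02 0 0 0 1;0 0 0 0 0 0 1;0 0 0 0 0 0 1",
)

```text
time_s: 14.52
eef_pos: [0.46, -0.0106, 0.0726]
orientation: [-0.642, 0.767, 0.0, -0.0]
contact_force: [0.7, 0.2, -0.2]
opening: -0.0002
```

play_rows(
  targets="0 0 .02 0 0 0 1;0 0 0 0 0 0 1;0 0 0 0 0 0 1",
)

```text
time_s: 14.77
eef_pos: [0.4603, -0.0105, 0.0699]
orientation: [-0.642, 0.767, 0.0, -0.0]
contact_force: [-0.4, 0.3, -0.3]
opening: 0.0003
```

play_rows(
  targets="0 0 .02 0 0 0 1;0 0 0 0 0 0 1;0 0 0 0 0 0 1",
)

```text
time_s: 15.02
eef_pos: [0.4606, -0.0106, 0.0671]
orientation: [-0.642, 0.767, -0.0, 0.0]
contact_force: [0.3, 0.2, 1.6]
opening: 0.0002
```

play_rows(
  targets="0 0 .02 0 0 0 1;0 0 0 0 0 0 1;0 0 0 0 0 0 1",
)

```text
time_s: 15.27
eef_pos: [0.4606, -0.0106, 0.0641]
orientation: [-0.642, 0.767, -0.0, 0.0]
contact_force: [1.4, 0.1, 2.9]
opening: 0.0
```

play_rows(
  targets="0 0 .02 0 0 0 1;0 0 0 0 0 0 1;0 0 0 0 0 0 1",
)

```text
time_s: 15.52
eef_pos: [0.4606, -0.0106, 0.0611]
orientation: [-0.642, 0.767, -0.0, 0.0]
contact_force: [-0.6, -0.4, 4.7]
opening: 0.0
```

play_rows(
  targets="0 0 .01 0 0 0 1;0 0 0 0 0 0 1;0 0 0 0 0 0 1",
)

```text
time_s: 15.77
eef_pos: [0.4606, -0.0106, 0.0609]
orientation: [-0.642, 0.767, 0.0, 0.001]
contact_force: [-2.1, 0.7, 17.1]
opening: -0.0001
```

play_rows(
  targets="0 0 .01 0 0 0 1;0 0 0 0 0 0 1;0 0 0 0 0 0 1",
)

```text
time_s: 16.02
eef_pos: [0.4607, -0.0106, 0.0606]
orientation: [-0.641, 0.767, 0.0, 0.002]
contact_force: [-4.8, 2.2, 30.2]
opening: -0.0
```

The force rose from 4.7 to 30 N with hardly any further travel, so the button is on its stop after about 6 mm. Now let go and retreat.

play_rows(
  targets="0 0 -.05 0 0 0 1;0 0 -.1 0 0 0 1;0 0 -.2 0 0 0 1;0 0 -.2 0 0 0 1;0 0 -.2 0 0 0 1;.159 .036 0 0 0 0 1;.159 .035 0 0 0 0 1;0 0 0 0 0 0 1",
)

```text
time_s: 16.68
eef_pos: [0.4392, -0.0595, 0.1711]
orientation: [-0.639, 0.769, -0.001, -0.001]
contact_force: [-0.3, -0.4, 1.0]
opening: -0.0003
```

play_rows(
  targets="0 0 0 0 0 0 1;0 0 0 0 0 0 1;0 0 0 0 0 0 1",
)

```text
time_s: 16.93
eef_pos: [0.4414, -0.0545, 0.1699]
orientation: [-0.643, 0.766, 0.001, -0.0]
contact_force: [0.2, -1.3, -0.0]
opening: 0.0002
```

Run:
```python
from meas import *
s=env.state(); print(s["eef_pos"],s["time_s"],s["contact_force"])
im=snap("wrist","w9"); meas(im,s)
```

```text
[ 0.44143713 -0.05449905  0.16986871] 16.9333 [ 0.24357811 -1.34868728 -0.01068215]
axis [ 0.5969 -0.0824] 67
pointer 0.094 (np.float64(146.09999999999965), np.float64(149.59999999999945), np.float64(147.84999999999957))
pointer 0.096 (np.float64(146.29999999999964), np.float64(149.19999999999948), np.float64(147.74999999999955))
pointer 0.098 (np.float64(146.19999999999965), np.float64(149.19999999999948), np.float64(147.69999999999956))
dot 0.107 (np.float64(143.19999999999982), np.float64(152.1999999999993), np.float64(147.69999999999956))
dot 0.11 (np.float64(142.89999999999984), np.float64(152.59999999999928), np.float64(147.74999999999955))
dot 0.113 (np.float64(142.99999999999983), np.float64(152.2999999999993), np.float64(147.64999999999958))
```

View pics/w9.png

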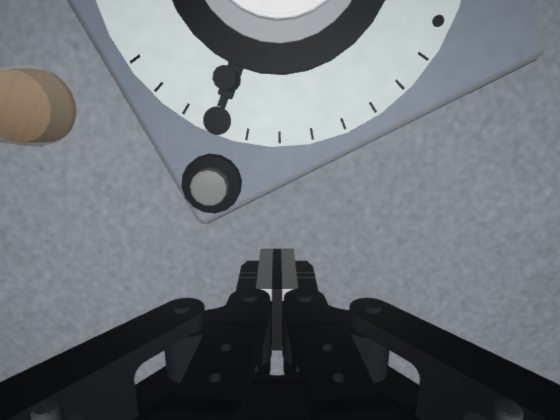

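The pointer at (224,105) points straight at the dot (217,120), the button at (209,187) is out again, and the arm is clear of everything. I'm handing in.

```bash
python3 -c "
from station import env
print(env.close_job(), env.state()['time_s'])"
```

```text
the job is handed in; nothing more can be done
the job is handed in; nothing more can be done
```

The lever now points at the large dot and the lamp button has been pressed fully in and released. The job was handed in at about 17 s of the 48 s allowed.

- **Lever:** I pushed the post about 44° round its arc with the outside of the shut fingers, in three passes. The second pass barely moved it, so I corrected with a third. After the lamp press, the wrist picture gave the pointer at 147.7–147.85° and the dot at 147.65–147.75°, so they agree within about 0.2°.
- **Lamp:** The button went down about 6 mm with the force climbing to 4.7 N. It then rose to 30 N with almost no further travel, which I took as the end stop. That 30 N was at the fingertips, under the 40 N limit, and the button looked out again in the last picture. I had no direct reading of the button's travel.
- **Dish and flasks:** I kept clear of them. The last picture shows the left flask standing. The dish is only partly in view there, and the right flask was not looked at again after the first pictures.
- **Disagreements:** The axis position differed by up to about 4 mm between wrist pictures, so I compared the pointer and dot only within a single picture. The trained networks were unreliable on the post and dish, so I read those by eye from the pictures.

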